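# Fit the tube adapter and present its place at the front of the vial carousel

### The job

Two identical tube adapter sleeves stand on the table beside the vial carousel: take the one that stands the right way up (broad spigot down, narrow neck up) and seat it fully, neck up, in the carousel's empty cup where that cup stands. Then turn the carousel by its centre knob until the sleeve is squarely in front, at the pointer on the base, and finish with the gripper still closed on the knob, holding the carousel still there for the next tube. Leave the upside-down sleeve and the other things on the table as they are.

Things in the scene. Friction and masses are not known exactly. Their poses are not given: they have to be found in the camera images.
- carousel: fixed base of the carousel: grey disc 200 mm across, 12 mm high, origin on the turning axis at table height. Its own -x direction is the front: there a small upright pointer, 34 mm high, stands 133 mm from the axis, just beyond the deck's edge
- deck (a joint): angle of the white deck (240 mm across, top 22 mm above table; 80 mm from the axis one wide empty cup and, 90 deg apart, three narrow cups with fixed vials, tops at most 84 mm above table). Rad, anticlockwise from above, 0 or 2 pi with the empty cup at the pointer; turns freely past a full turn either way against 0.06 N m friction, stays where left
- pocket (a point): centre of the inner floor of the wide empty cup, 26 mm above the table; turns with the deck. The cup is round, inside diameter 38 mm, outside 46 mm, rim 20 mm above this point
- front_mark (a point): fixed point on the base's front line, 80 mm from the axis and 26 mm above the table: where the empty cup's floor centre is when the cup is squarely at the pointer
- knob: round black ribbed knob on the turning axis, fixed to the deck: 36 mm diameter, 36 mm high, from 64 to 100 mm above the table, on a 24 mm post; origin in the middle of its underside
- knob_grip (a point): point on the axis in the middle of the knob, 84 mm above the table: the height to grip it (grip within 30 mm of this point)
- sleeve: loose grey sleeve standing right way up, about 45 g, 55 mm tall, origin at the centre of its underside, z up: spigot 34 mm diameter, 18 mm high (foot chamfered to 28 mm), flange 48 mm diameter, 5 mm thick, bored neck 22 mm diameter from 23 to 55 mm height, by which to grip it. Seated, its flange lies on the cup rim and its origin is 2 mm above the cup floor
- spare_sleeve: the same kind of sleeve standing upside down on its neck (spigot on top), origin at the centre of its underside as it stands; not to be moved
- oximeter: finger oximeter, 33x58x30 mm, lying loose, origin at the centre of its underside; bystander
- marker: thick marker pen lying on the table, 18x137x18 mm, along its y; bystander
- plaster_roll: white roll of plaster, 45 mm diameter, 30 mm high; bystander
- small_bottle: upright brown dropper bottle at the right of the table (not the one at the back), 33 mm diameter, 102 mm high; bystander
There are look-alikes about, which are no part of the job. What is shaped like the sleeve but green or red is not meant.

How it is judged (in metres and radians):
On the way, in this order (a step that is already met when the one before it is completed fails the run):
1. the sleeve is seated neck up in the empty cup and let go, the cup not yet at the front (horizontal distance between sleeve and pocket below 0.004 m and z of sleeve in the frame of pocket below 0.005 m and angle between sleeve's own z axis and vertical below 0.1 rad and contact force between the fingers and sleeve below 0.2 N and horizontal distance between pocket and front_mark above 0.03 m), for 0.2 s.
2. the sleeve's cup is at the pointer and the gripper holds the knob (horizontal distance between pocket and front_mark below 0.008 m and contact force between the fingers and knob above 2 N and distance between the grasp point and knob_grip below 0.03 m and velocity of joint deck between -0.1 and 0.1 rad/s), for 0.2 s.
At the end, for the whole second after the job is handed in: Sleeve upright (0.1 rad) in the cup, 4 mm from its centre, under 5 mm above its floor, untouched; cup centre 8 mm from the front mark; fingers press the knob over 2 N, gripping within 30 mm of its grip point; deck below 0.1 rad/s; spare sleeve and bystanders within 30 mm of their starts (all of step 2 and horizontal distance between sleeve and pocket below 0.004 m and z of sleeve in the frame of pocket below 0.005 m and angle between sleeve's own z axis and vertical below 0.1 rad and contact force between the fingers and sleeve below 0.2 N and distance of each of oximeter, marker, plaster_roll, small_bottle, spare_sleeve from where it was at the start of the episode below 0.03 m); the arm keeps its last pose, push and grip.
It fails at once if the finger oximeter is moved more than 30 mm (distance of oximeter from where it was at the start of the episode above 0.03 m).
It fails at once if the marker is moved more than 30 mm (distance of marker from where it was at the start of the episode above 0.03 m).
It fails at once if the plaster roll is moved more than 30 mm (distance of plaster_roll from where it was at the start of the episode above 0.03 m).
It fails at once if the dropper bottle is moved more than 30 mm (distance of small_bottle from where it was at the start of the episode above 0.03 m).
It fails at once if the spare sleeve is moved more than 30 mm (distance of spare_sleeve from where it was at the start of the episode above 0.03 m).
It also fails if it takes over 64 s, if anything falls off the work surface, if the arm or the gripper's body presses on something with over 40 N, if the wrist force passes 120 N, or if a joint passes its speed limit or range.

### The arm

A 6-joint arm with a two-finger parallel gripper is mounted at the origin on a cart in front of the work surface, level with it; the furniture and walls round the work are solid. World frame = base frame: x ahead of the robot, y to its left, z up, the work surface at z = 0. Lengths are in m, angles in degrees, forces in N, time in s.
With the tool pointing down it reaches from about 0.3 to 0.75 m from the base axis. Payload 8.5 kg.
Tool frame: the origin (TCP) lies at the very end of the fingers, on their centre line; the grasp point (between the pads) lies 19 mm behind it; z points along the fingers, y is the line along which they close (so a half turn about z gives the same grasp; the last joint's range is limited). The gripper opens to 85 mm and grips with 20 to 120 N. Pads are 22 mm wide; open, the fingers measure 114 mm over their backs; the gripper's body (76 mm by 85 mm) begins 54 mm behind the grasp point. The pads swing forward as they close: fully open they stand 13 mm farther back than shut.
Start: joints at [-12.336, 21.807, 74.336, -0, 83.858, -12.336], TCP at [0.55, 0, 0.231] pointing down, gripper open.
Joint ranges: [-178.18, 178.18], [-50.72, 133.34], [12.68, 142.11], [-81.47, 261.47], [9.98, 163.14], [-165.26, 165.26]. Speed limits (degrees/s): [136.94, 136.94, 180, 180, 180, 180].

### API

Orientations are given as a 3x3 rotation matrix whose columns are the frame's x, y, z axes.
In Python, from rig import env, optics, spotter gives the robot as it stands.
- The arm moves only by the shell command python3 -m crank 'ROWS' [FORCE]. ROWS is JSON, one flat list of numbers, 5 for each row, row after row: the finger opening in cm, from 0 to 8.54, then the shift along the tool's x, y, z in cm, then the turn about the tool's z in rad. A call has exactly 8 rows; each row shifts and turns the commanded pose from where the row before left it, along the tool's axes as they then stand; what a row does not reach is not made up. A row lasts 1/12 s, in which the tool goes at most 41.7 mm and 7.16 degrees, less where a joint would pass 70% of its speed; a pose out of reach is approached as far as the arm can. A call is refused whole if a number of a shift passes 4.17 or a number of a turn 0.125, either way. A call with a gripper value outside its range is refused whole. The fingers move at their own pace and stop on an object; FORCE is the grip in N (left out, the last holds). Time passes only in rows, so rows that do not move let the fingers close, or fill a call up. It gives the time, the measured TCP pose, the force, the opening and the grip force at its end, in the units of the state.
- env.observe(): the state, without advancing time (a new reading comes with each control period).
- optics.get_image(name): name is "scene" or "side" or "wrist"; returns a dict with "color" (480x640x3 uint8, red, green, blue), "intrinsics" (3x3 intrinsics, pixels), "pose" (4x4, takes a point from camera to world coordinates). Camera axes: x right, y up, looking along -z (the intrinsics and any distortion apply to the point x, -y, -z); pixel columns grow to the right and rows downward; lengths in m; the calibration is good to about 2 mm. A picture is of the moment at which its call begins. There is no depth.
- env.close_job(): hands the job in; it is judged then, once.
Trained networks look in a picture, given as the dict that the camera call returned (one of the last four; its "shot" number tells which), for a name from the list of things; names that differ only in an ending like _2 or _b are one class to them, and where a whole thing is asked for, a point or a joint stands for the part that bears it (a point fixed in the world has none). Each returns a list of dicts, best first, with "score" (0 to 1); they miss things now and then, are a little off and sometimes report something else, mostly with a low value. They report only what shows in the picture. A call takes as long as a camera call. They do not tell look-alikes from the thing itself.
- spotter.look_for(picture, query): "at" ([column, row] as shares, 0 to 1, of the picture: columns of its width, rows of its height, amid what is visible of it).
The state is a dict: "time_s": time; "q": joint angles; "qvel": joint speeds; "joint_efforts": joint torques, N m; "position": TCP position; "tool_rot": TCP orientation; "ft_force": force on the tool from outside, world axes, zero at the start; "wrist_torque": the same for the moment, N m; "grip_width": finger opening in m; "gripper_force": force on a finger pad.
Only numpy, scipy, OpenCV 4.12 (cv2) and the standard library are available. Lean on these libraries where they do the work, as an engineer would, in place of code of your own. Each camera call takes 0.05 s, during which the arm holds its last target. There are 200 camera calls.

## Working session

There is one attempt and no reset: what is moved stays moved. The work goes in short steps, Python scripts to look and compute and a shell command to move; the robot and the scene stay as the last step left them, time stands still between calls to the robot, and variables do not carry over. Pictures are saved under pics/ and viewed, at most 10 in all, crops included, and the job is handed in when it is done.

```bash
mkdir -p pics; ls; cat > h.py <<'E'
import numpy as np, cv2
from rig import env, optics, spotter
def ray(p,uv):
    K=np.array(p["intrinsics"]);T=np.array(p["pose"])
    d=np.linalg.inv(K)@np.array([uv[0],uv[1],1.0]); d=np.array([d[0],-d[1],-d[2]])
    return T[:3,3],T[:3,:3]@d
def onz(p,uv,z):
    o,d=ray(p,uv); return o+d*(z-o[2])/d[2]
def proj(p,X):
    K=np.array(p["intrinsics"]);T=np.array(p["pose"])
    c=T[:3,:3].T@(np.array(X)-T[:3,3]); c=K@np.array([c[0],-c[1],-c[2]]); return c[:2]/c[2]
def save(p,n): cv2.imwrite("pics/"+n,cv2.cvtColor(p["color"],cv2.COLOR_RGB2BGR))
def spots(p,names,zs):
    for n,z in zip(names,zs):
        for r in spotter.look_for(p,n)[:4]:
            uv=np.array(r["at"])*[640,480]; print(n,round(r["score"],2),uv.round(),onz(p,uv,z).round(3))
E
python3 - <<'E'
from h import *
s=optics.get_image("scene");d=optics.get_image("side")
save(s,"s0.png");save(d,"d0.png");print([k for k in s], s["pose"],s["intrinsics"])
w=optics.get_image("wrist");save(w,"w0.png")
N=["sleeve","spare_sleeve","knob","pocket","oximeter","marker","plaster_roll","small_bottle"];Z=[.03,.03,.082,.03,.015,.009,.015,.05]
for p in (s,d): spots(p,N,Z);print()
E
```

```text
pics
['color', 'intrinsics', 'pose', 'shot'] [[ 0.64522056  0.37488501 -0.66569637 -0.08020399]
 [-0.76397802  0.31055912 -0.56558874 -0.61161782]
 [-0.00529266  0.87350688  0.48678304  0.53095713]
 [ 0.          0.          0.          1.        ]] [[449.95252365   0.         321.3619773 ]
 [  0.         449.95252365 242.79364411]
 [  0.           0.           1.        ]]
sleeve 0.95 [446. 317.] [ 0.541 -0.371  0.03 ]
sleeve 0.89 [380. 278.] [ 0.571 -0.214  0.03 ]
sleeve 0.73 [404. 306.] [ 0.52  -0.298  0.03 ]
spare_sleeve 0.85 [402. 341.] [ 0.436 -0.345  0.03 ]
knob 0.69 [299. 212.] [0.615 0.046 0.082]
pocket 0.73 [300. 239.] [0.587 0.022 0.03 ]
oximeter 0.86 [277. 309.] [ 0.379 -0.113  0.015]
marker 0.96 [169. 248.] [0.386 0.254 0.009]
plaster_roll 0.55 [428. 261.] [ 0.712 -0.245  0.015]
small_bottle 0.62 [492. 284.] [ 0.66  -0.403  0.05 ]
small_bottle 0.45 [299. 240.] [ 0.557 -0.005  0.05 ]

sleeve 0.68 [353. 293.] [ 0.54  -0.296  0.03 ]
sleeve 0.66 [377. 322.] [ 0.542 -0.399  0.03 ]
sleeve 0.64 [359. 271.] [ 0.583 -0.221  0.03 ]
spare_sleeve 0.77 [308. 315.] [ 0.441 -0.337  0.03 ]
knob 0.66 [329. 204.] [0.616 0.045 0.082]
pocket 0.6 [325. 228.] [0.594 0.018 0.03 ]
oximeter 0.87 [247. 271.] [ 0.376 -0.114  0.015]
marker 0.66 [224. 214.] [0.38  0.264 0.009]
plaster_roll 0.69 [414. 269.] [ 0.705 -0.228  0.015]
small_bottle 0.93 [452. 296.] [ 0.682 -0.4    0.05 ]
```

View pics/s0.png

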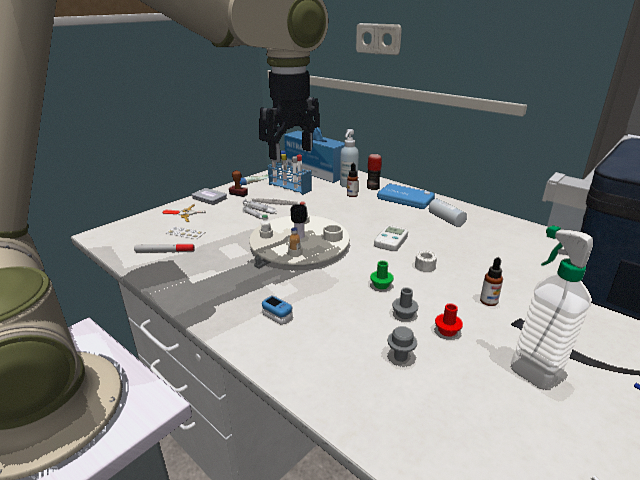

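View pics/w0.png

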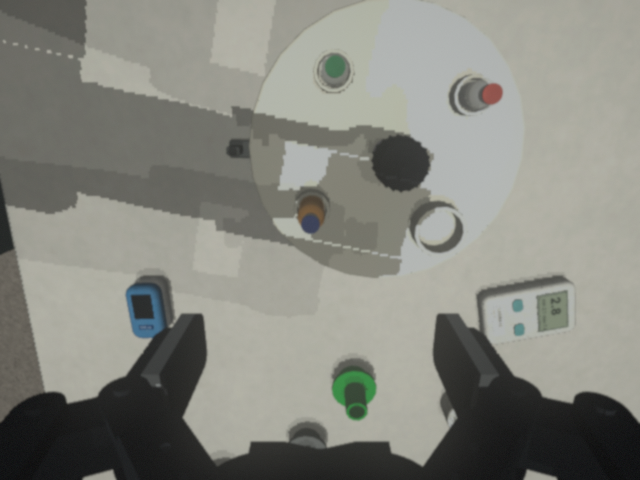

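The wrist picture shows the knob at (400,162), the empty cup at (438,226) and the pointer at (238,148). In the scene picture the upright grey sleeve is at (405,303) and the inverted one at (402,341). The green sleeve at (382,276) and the red one at (449,321) are decoys.

```bash
python3 - <<'E'
from h import *
print(env.observe()["tool_rot"],env.observe()["position"])
s=optics.get_image("scene");w=optics.get_image("wrist");d=optics.get_image("side")
print(np.round(w["pose"],3),w["intrinsics"][0])
for n,uv,z in [("knobtop",(400,162),.1),("cup",(438,226),.046),("pointerbase",(238,148),.02)]: print(n,onz(w,uv,z))
# deck centre by ellipse fit: bottom/right edges
print("s neck top",onz(s,(405.5,292),.055)," flange",onz(s,(404.5,308),.023))
for sh in ([.53,-.29,.03],):print(proj(s,sh),proj(d,sh))
x,y=353,293
cv2.imwrite("pics/d1.png",cv2.cvtColor(cv2.resize(d["color"][190:350,240:440],None,fx=4,fy=3.75*4/3.75,interpolation=2)[:600],cv2.COLOR_RGB2BGR))
E
```

```text
[[ 3.07072884e-05  9.99999998e-01  5.77555951e-05]
 [ 1.00000000e+00 -3.07070369e-05 -4.35545725e-06]
 [-4.35368374e-06  5.77557288e-05 -9.99999998e-01]] [ 5.49993238e-01 -1.71764353e-05  2.31343131e-01]
[[ 1.    -0.    -0.     0.55 ]
 [ 0.     0.948  0.317  0.081]
 [ 0.    -0.317  0.948  0.375]
 [ 0.     0.     0.     1.   ]] [398.14495271   0.         319.46427578]
knobtop [0.60567538 0.04339559 0.1       ]
cup [ 0.65286004 -0.0188334   0.046     ]
pointerbase [0.47932148 0.04445435 0.02      ]
s neck top [ 0.527984   -0.29439306  0.055     ]  flange [ 0.52386172 -0.29790272  0.023     ]
[402.84220776 301.7177196 ] [346.61632182 292.0439591 ]
```

View pics/d1.png

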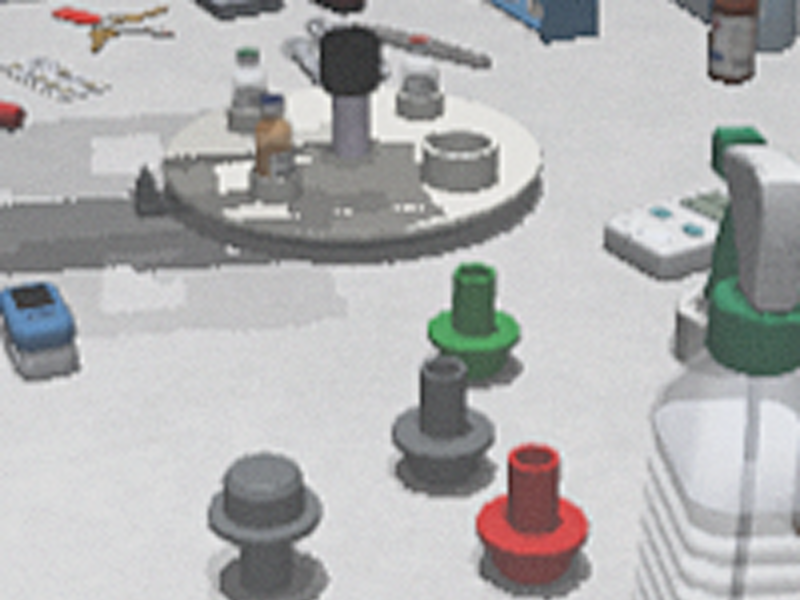

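The side crop confirms it: the grey sleeve with its neck up has its top at crop (443,366), and the inverted spare is at (265,520). Next I hover over the upright one.

```bash
python3 -m crank '[8.5,-3.7,-0.3,1.3,0, 8.5,-3.7,-0.3,1.3,0, 8.5,-3.7,-0.3,1.3,0, 8.5,-3.7,-0.3,1.3,0, 8.5,-3.7,-0.3,1.3,0, 8.5,-3.7,-0.3,1.3,0, 8.5,-3.7,-0.3,1.3,0, 8.5,-3.7,-0.2,1.3,0]' 30
python3 - <<'E'
from h import *
print(env.observe()["position"],env.observe()["tool_rot"])
d=optics.get_image("side");w=optics.get_image("wrist");save(w,"w1.png")
spots(w,["sleeve"],[.03])
E
```

```text
time_s: 1.77
position: [0.5265, -0.2979, 0.1268]
tool_rot: [[0.0, 1.0, 0.0], [1.0, -0.0, -0.0], [-0.0, 0.0, -1.0]]
ft_force: [0.2, 0.3, -0.3]
grip_width: 0.0849
gripper_force: 0.0
[ 0.52645337 -0.2978647   0.1267527 ] [[ 1.95799698e-04  9.99999980e-01  4.89228460e-05]
 [ 9.99999979e-01 -1.95796629e-04 -6.27269687e-05]
 [-6.27173885e-05  4.89351269e-05 -9.99999997e-01]]
sleeve 0.74 [425.  74.] [ 0.584 -0.207  0.03 ]
sleeve 0.66 [345. 334.] [ 0.542 -0.372  0.03 ]
sleeve 0.61 [336. 222.] [ 0.536 -0.292  0.03 ]
```

View pics/w1.png

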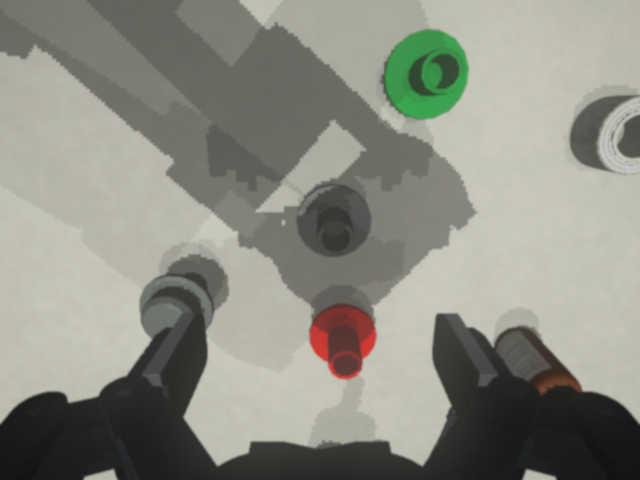

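The sleeve's neck top is at (335,231) and its flange centre is at about (333,219). The red decoy is at (345,345) and the spare at (178,305), both outside the closing line.

```bash
python3 - <<'E'
from h import *
w=optics.get_image("wrist")
print(np.round(w["pose"],4))
for uv,z in [((335,231),.055),((333.5,219),.023),((345,362),.055),((343,332),.023),((163,318),.055)]: print(uv,onz(w,uv,z).round(4))
s=optics.get_image("side")
print("side neck top",onz(s,(350.7,281.5),.055),"flange",onz(s,(240+443/4,190+434/4),.022))
E
```

```text
[[ 1.      0.0025  0.0023  0.5271]
 [-0.0031  0.9489  0.3157 -0.217 ]
 [-0.0014 -0.3157  0.9489  0.2694]
 [ 0.      0.      0.      1.    ]]
(335, 231) [ 0.5354 -0.285   0.055 ]
(333.5, 219) [ 0.5356 -0.2871  0.023 ]
(345, 362) [ 0.5425 -0.3721  0.055 ]
(343, 332) [ 0.543  -0.3702  0.023 ]
(163, 318) [ 0.4311 -0.3403  0.055 ]
side neck top [ 0.53503885 -0.29725918  0.055     ] flange [ 0.53357309 -0.301655    0.022     ]
```

```bash
python3 -m crank '[8.5,0.6,0.45,0,0, 8.5,0.6,0.45,1,0, 8.5,0,0,1,0, 8.5,0,0,1.2,0, 8.5,0,0,1.2,0, 8.5,0,0,0.8,0, 8.5,0,0,0,0, 8.5,0,0,0,0]'
python3 - <<'E'
from h import *
w=optics.get_image("wrist");save(w,"w2.png");print(np.round(w["pose"],4))
for z in (.055,.023): print(proj(w,[.5355,-.286,z]))
print("tip",proj(w,env.observe()["position"]))
E
```

```text
time_s: 2.68
position: [0.536, -0.2835, 0.0749]
tool_rot: [[-0.001, 1.0, -0.001], [1.0, 0.001, 0.001], [0.001, -0.001, -1.0]]
ft_force: [-0.7, -0.5, 0.0]
grip_width: 0.0851
gripper_force: 0.0
[[ 1.000e+00 -1.100e-03  1.000e-04  5.365e-01]
 [ 1.000e-03  9.486e-01  3.164e-01 -2.023e-01]
 [-5.000e-04 -3.164e-01  9.486e-01  2.184e-01]
 [ 0.000e+00  0.000e+00  0.000e+00  1.000e+00]]
[317.1912003  297.47151347]
[317.5463773  269.72973763]
tip [318.68336735 315.93936458]
```

View pics/w2.png

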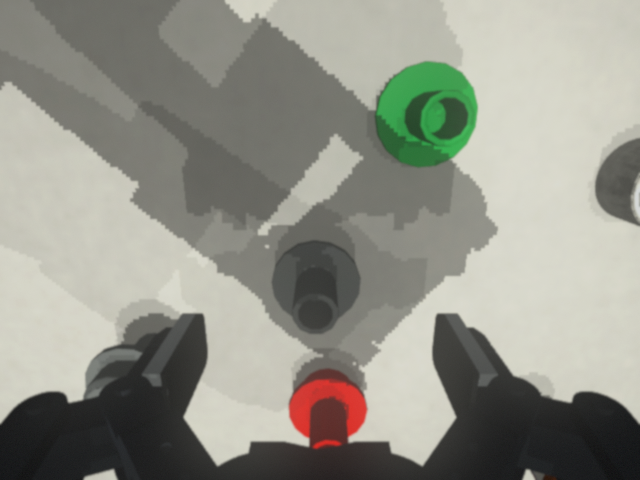

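```bash
python3 - <<'E'
from h import *
w=optics.get_image("wrist")
for uv,z in [((316,312),.055),((316,281),.023)]: print(uv,onz(w,uv,z).round(4))
a=cv2.imread("pics/w1.png")[180:265,280:390];b=cv2.imread("pics/w2.png")[230:345,260:375]
a=cv2.resize(a,(400,400*85//110),interpolation=2);b=cv2.resize(b,(400,400),interpolation=2)
a=cv2.copyMakeBorder(a,0,400-a.shape[0],0,0,0)
cv2.imwrite("pics/c.png",np.clip(np.hstack([a,b])*1.8,0,255).astype(np.uint8))
E
```

```text
(316, 312) [ 0.5352 -0.2941  0.055 ]
(316, 281) [ 0.5349 -0.2932  0.023 ]
```

View pics/c.png

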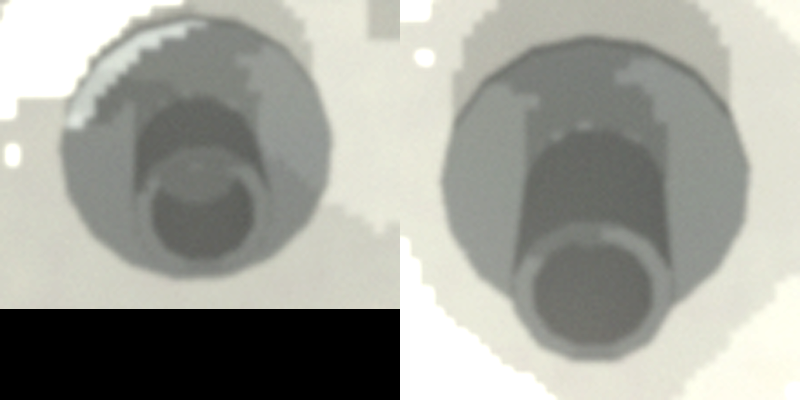

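```bash
python3 - <<'E'
from h import *
w=optics.get_image("wrist");print(np.round(w["pose"],4),env.observe()["position"])
b=cv2.cvtColor(cv2.imread("pics/w2.png"),cv2.COLOR_BGR2RGB)
g=lambda i:cv2.cvtColor(i,cv2.COLOR_RGB2GRAY).astype(np.float32)
t=g(b)[290:335,290:342]; r=cv2.matchTemplate(g(w["color"]),t,cv2.TM_CCOEFF_NORMED);_,m,_,l=cv2.minMaxLoc(r);sh=np.array(l)-[290,290];print(sh,m)
for uv,z in [((315.2,314),.055),((316,281.2),.023)]: print(onz(w,np.array(uv)+sh,z).round(4))
E
```

```text
[[ 1.000e+00 -3.000e-04 -1.200e-03  5.366e-01]
 [ 7.000e-04  9.482e-01  3.175e-01 -2.026e-01]
 [ 1.000e-03 -3.175e-01  9.482e-01  2.192e-01]
 [ 0.000e+00  0.000e+00  0.000e+00  1.000e+00]] [ 0.53630012 -0.28408114  0.0759769 ]
[-1 -2] 0.9970940947532654
[ 0.5344 -0.2945  0.055 ]
[ 0.5345 -0.2925  0.023 ]
```

```bash
python3 -m crank '[8.5,-0.8,-0.15,0,0, 8.5,0,0,0,0, 8.5,0,0,1.2,0, 8.5,0,0,1.2,0, 8.5,0,0,1.2,0, 8.5,0,0,1.2,0, 8.5,0,0,0,0, 8.5,0,0,0,0]' 30
python3 - <<'E'
from h import *
w=optics.get_image("wrist");save(w,"w3.png");print(env.observe()["position"])
E
```

```text
time_s: 3.5
position: [0.5344, -0.2922, 0.0273]
tool_rot: [[0.0, 1.0, -0.0], [1.0, -0.0, 0.0], [0.0, -0.0, -1.0]]
ft_force: [-0.3, 0.5, -0.2]
grip_width: 0.0848
gripper_force: 0.0
[ 0.53465664 -0.29238351  0.02790724]
```

View pics/w3.png

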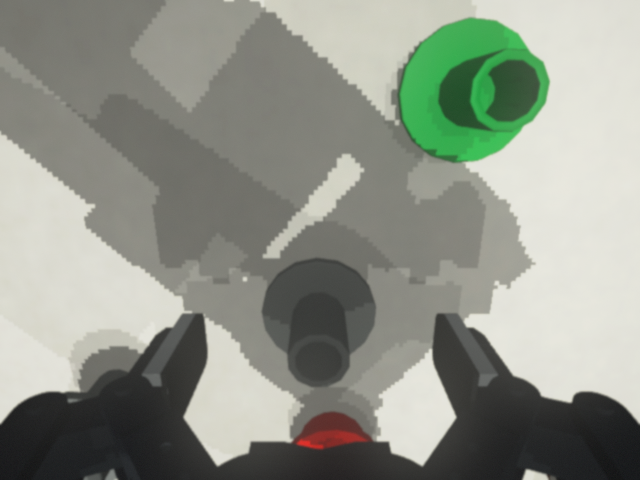

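The flange centre at (319,315) coincides with the TCP projection at (319,316), so the sleeve is centred between the pads. Now I close and lift.

```bash
python3 -m crank '[0,0,0,0,0, 0,0,0,0,0, 0,0,0,0,0, 0,0,0,0,0, 0,0,0,0,0, 0,0,0,0,0, 0,0,0,0,0, 0,0,0,0,0]' 30
python3 -m crank '[0,0,0,-0.3,0, 0,0,0,-1,0, 0,0,0,-2,0, 0,0,0,-2.5,0, 0,0,0,-2.5,0, 0,0,0,-2,0, 0,0,0,-1,0, 0,0,0,0,0]' 
python3 - <<'E'
from h import *
print(env.observe()["ft_force"])
# reprint cup geometry from first wrist view pose (TCP .55,0,.231)
s=optics.get_image("scene");d=optics.get_image("side")
for p in (s,d): spots(p,["pocket","knob"],[.036,.082])
E
```

```text
time_s: 4.22
position: [0.5346, -0.2921, 0.0276]
tool_rot: [[-0.0, 1.0, 0.0], [1.0, 0.0, -0.0], [-0.0, 0.0, -1.0]]
ft_force: [-1.0, 1.5, 4.1]
grip_width: 0.021
gripper_force: 29.4
time_s: 4.88
position: [0.5352, -0.2925, 0.143]
tool_rot: [[-0.0, 1.0, 0.004], [1.0, 0.0, -0.003], [-0.003, 0.004, -1.0]]
ft_force: [0.9, -0.6, -0.6]
grip_width: 0.0214
gripper_force: 29.4
[ 0.86665816 -0.56629708 -0.64975174]
pocket 0.82 [301. 240.] [0.578 0.009 0.036]
pocket 0.66 [431. 261.] [ 0.682 -0.265  0.036]
knob 0.65 [299. 212.] [0.613 0.044 0.082]
pocket 0.76 [314. 230.] [0.56  0.    0.036]
knob 0.57 [333. 201.] [0.631 0.057 0.082]
```

```bash
python3 -m crank '[0,3.4,1.5,0,0, 0,3.4,1.5,0,0, 0,3.4,1.5,0,0, 0,3.4,1.5,0.2,0, 0,3.4,1.5,0.6,0, 0,3.4,1.5,0.6,0, 0,3.4,1.4,0.6,0, 0,3.4,1.4,0.6,0]' 
python3 -m crank '[0,0,0,0,0, 0,0,0,0,0, 0,0,0,0,0, 0,0,0,0,0, 0,0,0,0,0, 0,0,0,0,0, 0,0,0,0,0, 0,0,0,0,0]'
python3 - <<'E'
from h import *
w=optics.get_image("wrist");save(w,"w4.png");P=np.array(env.observe()["position"]);print(P)
print("tip",proj(w,P),"sleeve bottom",proj(w,P-[0,0,.0276]),"flange",proj(w,P-[0,0,.0046]))
E
```

```text
time_s: 5.85
position: [0.6527, -0.0182, 0.1132]
tool_rot: [[0.0, 1.0, -0.001], [1.0, -0.0, 0.0], [0.0, -0.001, -1.0]]
ft_force: [0.8, -0.6, -1.1]
grip_width: 0.0215
gripper_force: 29.4
time_s: 6.52
position: [0.6524, -0.0206, 0.1145]
tool_rot: [[0.001, 1.0, 0.0], [1.0, -0.001, -0.0], [-0.0, 0.0, -1.0]]
ft_force: [-0.5, 0.6, -0.3]
grip_width: 0.0216
gripper_force: 29.5
[ 0.65241776 -0.02035113  0.11441268]
tip [318.15293115 314.07208248] sleeve bottom [318.31081209 284.76371353] flange [318.1826991 308.5460831]
```

View pics/w4.png

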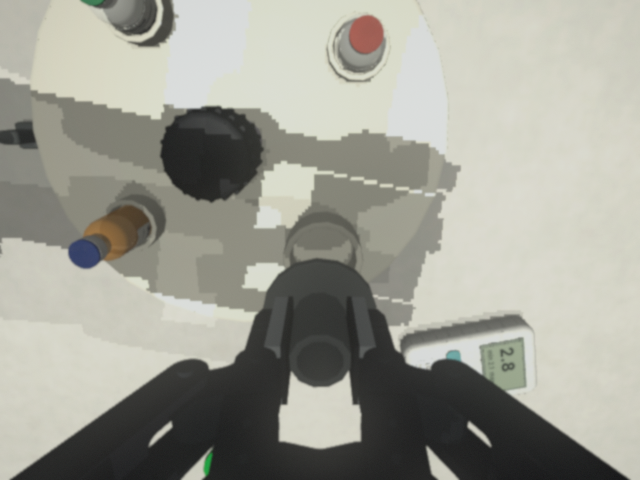

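The held sleeve is at columns 268–372. Behind it the cup rim shows at about (323,245), partly hidden. I'll fit the rim circles in w0 and w4 and overlay the result.

```bash
cat > fit.py <<'E'
from h import *
P4=optics.get_image("wrist"); T4=np.array(P4["pose"]);tcp=np.array(env.observe()["position"])
T0=T4.copy(); T0[:3,3]=[.55,.0811,.3751]; T0[:3,:3]=[[1,0,0],[0,.9486,.3165],[0,-.3165,.9486]]
th=np.linspace(0,2*np.pi,120,endpoint=False)
def circ(p,x,y,z,r): return np.array([proj(p,[x+r*np.cos(t),y+r*np.sin(t),z]) for t in th])
def fit(img,T,circles,x0,y0,mask,R=.012,n=25):
    p=dict(intrinsics=P4["intrinsics"],pose=T)
    e=cv2.Canny(cv2.GaussianBlur(img,(3,3),0),20,60)
    dt=np.minimum(cv2.distanceTransform(255-e,cv2.DIST_L2,5),6)
    best=[]
    for dx in np.linspace(-R,R,n):
        for dy in np.linspace(-R,R,n):
            c=np.vstack([circ(p,x0+dx,y0+dy,z,r) for z,r in circles]); c=c[mask(c)].round().astype(int)
            c=c[(c[:,0]>=0)&(c[:,0]<640)&(c[:,1]>=0)&(c[:,1]<480)]
            best.append((dt[c[:,1],c[:,0]].mean(),x0+dx,y0+dy))
    best.sort(); return best[:3],p
w0=cv2.imread("pics/w0.png");w4=cv2.imread("pics/w4.png")
out=[]
al=lambda c:c[:,0]>-1
for nm,img,T,mk,box in [("w0",w0,T0,al,(395,180,85)),("w4",w4,T4,lambda c:c[:,1]<258,(270,190,110))]:
    b,p=fit(img,T,[(.046,.023),(.046,.019)],.653,-.019,mk)
    print(nm,"cup",np.round(b,4).tolist())
    x,y,s=box; v=cv2.resize(img[y:y+s,x:x+s],(400,400),interpolation=2)
    for z,r in [(.046,.023),(.046,.019)]:
        for q in circ(p,b[0][1],b[0][2],z,r): cv2.circle(v,tuple(int(k) for k in (q-[x,y])*400/s),1,(0,0,255),-1)
    out.append(v)
    b,_=fit(img,T,[(.1,.018)],.606,.043,al); print("knob",np.round(b,4).tolist())
    b,_=fit(img,T,[(.022,.120)],.606,.043,lambda c:(c[:,1]<270)&(c[:,0]>0)); print("deck",np.round(b,4).tolist())
b,_=fit(w4,T4,[(tcp[2]-.0046,.024)],tcp[0],tcp[1],lambda c:c[:,1]<285);print("flange",np.round(b,4).tolist(),tcp)
cv2.imwrite("pics/f.png",np.hstack(out))
E
python3 fit.py
```

```text
w0 cup [[1.2447, 0.647, -0.015], [1.2448, 0.648, -0.015], [1.2839, 0.647, -0.014]]
knob [[1.8908, 0.605, 0.043], [1.9358, 0.606, 0.042], [1.9479, 0.607, 0.041]]
deck [[1.3465, 0.608, 0.039], [1.3566, 0.607, 0.04], [1.367, 0.608, 0.04]]
w4 cup [[1.3684, 0.655, -0.019], [1.4653, 0.654, -0.019], [1.5303, 0.655, -0.02]]
knob [[1.613, 0.609, 0.041], [1.6565, 0.609, 0.042], [1.9294, 0.61, 0.042]]
deck [[3.084, 0.608, 0.039], [3.0914, 0.608, 0.038], [3.0956, 0.607, 0.039]]
flange [[0.8925, 0.6525, -0.0213], [0.9558, 0.6535, -0.0213], [1.0974, 0.6525, -0.0223]] [ 0.65246771 -0.02025621  0.11443393]
```

View pics/f.png

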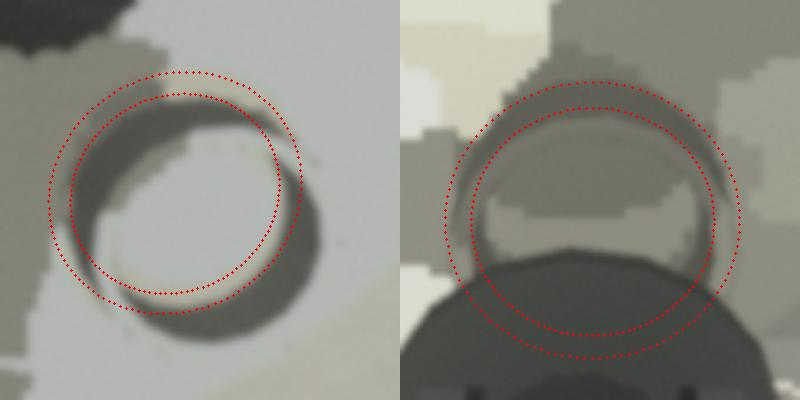

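The rim overlay matches w4 sideways. The 80 mm radius from the axis (0.607,0.041) puts the cup near (0.655,-0.0225), which is +3 mm in x and about -1.5 mm in y from the sleeve now. I'll descend part-way, using the chamfer's capture range and watching the force.

```bash
python3 -m crank '[0,-0.15,0.3,0,0, 0,0,0,1,0, 0,0,0,1.2,0, 0,0,0,1,0, 0,0,0,0.4,0, 0,0,0,0.4,0, 0,0,0,0.3,0, 0,0,0,0.2,0]'
python3 -m crank '[0,0,0,0,0, 0,0,0,0,0, 0,0,0,0,0, 0,0,0,0,0, 0,0,0,0,0, 0,0,0,0,0, 0,0,0,0,0, 0,0,0,0,0]'
```

```text
time_s: 7.28
position: [0.6556, -0.0215, 0.0692]
tool_rot: [[-0.0, 1.0, 0.0], [1.0, 0.0, -0.0], [-0.0, 0.0, -1.0]]
ft_force: [0.2, 0.2, -1.0]
grip_width: 0.021
gripper_force: 29.5
time_s: 7.95
position: [0.6555, -0.0215, 0.0694]
tool_rot: [[-0.0, 1.0, 0.0], [1.0, 0.0, -0.0], [-0.0, 0.0, -1.0]]
ft_force: [-0.3, 1.2, -0.3]
grip_width: 0.0211
gripper_force: 29.5
```

```bash
python3 -m crank '[0,0,0,0.2,0, 0,0,0,0.2,0, 0,0,0,0.2,0, 0,0,0,0.2,0, 0,0,0,0.2,0, 0,0,0,0,0, 0,0,0,0,0, 0,0,0,0,0]'

```

```text
time_s: 8.62
position: [0.6556, -0.0215, 0.0594]
tool_rot: [[-0.0, 1.0, 0.0], [1.0, 0.0, -0.0], [-0.0, 0.0, -1.0]]
ft_force: [0.6, 0.3, -0.0]
grip_width: 0.021
gripper_force: 29.5
```

```bash
python3 -m crank '[0,0,0,0.1,0, 0,0,0,0.1,0, 0,0,0,0.1,0, 0,0,0,0.1,0, 0,0,0,0,0, 0,0,0,0,0, 0,0,0,0,0, 0,0,0,0,0]'

```

```text
time_s: 9.28
position: [0.6556, -0.0214, 0.0556]
tool_rot: [[-0.0, 1.0, 0.001], [1.0, 0.0, -0.0], [-0.0, 0.001, -1.0]]
ft_force: [-1.4, 0.1, 4.4]
grip_width: 0.021
gripper_force: 29.7
```

Contact came at the seated height, with 4.4 N upward. Now I release.

```bash
python3 -m crank '[4.5,0,0,0,0, 4.5,0,0,0,0, 4.5,0,0,0,0, 4.5,0,0,0,0, 4.5,0,0,0,0, 4.5,0,0,0,0, 4.5,0,0,0,0, 4.5,0,0,0,0]'
python3 -m crank '[4.5,0,0,-1,0, 4.5,0,0,-2,0, 4.5,0,0,-2.5,0, 4.5,0,0,-2.5,0, 4.5,0,0,-2,0, 4.5,0,0,-1,0, 4.5,0,0,0,0, 4.5,0,0,0,0]'
python3 - <<'E'
from h import *
w=optics.get_image("wrist");save(w,"w5.png");d=optics.get_image("side")
o=env.observe();print(o["position"],o["q"])
print("sleeve top pred",proj(w,[.6556,-.0215,.083]),"flange",proj(w,[.6556,-.0215,.051]))
a=cv2.resize(w["color"],(520,390));b=cv2.resize(d["color"][185:285,290:360],(273,390),interpolation=2)
cv2.imwrite("pics/v.png",cv2.cvtColor(np.hstack([a,b]),cv2.COLOR_RGB2BGR))
E
```

```text
time_s: 9.95
position: [0.6555, -0.0215, 0.0553]
tool_rot: [[-0.0, 1.0, -0.0], [1.0, 0.0, 0.0], [0.0, -0.0, -1.0]]
ft_force: [0.5, -0.2, -0.1]
grip_width: 0.0452
gripper_force: 0.0
time_s: 10.62
position: [0.6553, -0.0214, 0.1651]
tool_rot: [[-0.0, 1.0, -0.0], [1.0, 0.0, 0.0], [0.0, -0.0, -1.0]]
ft_force: [0.4, -0.0, 0.3]
grip_width: 0.0451
gripper_force: 0.0
[ 0.65486319 -0.0214069   0.16372727] [-1.22025753e+01  3.53296843e+01  6.20252521e+01 -1.26452703e-03
  8.28075469e+01 -1.22000529e+01]
sleeve top pred [319.10541958 246.09956542] flange [319.1432247  230.08503068]
```

View pics/v.png

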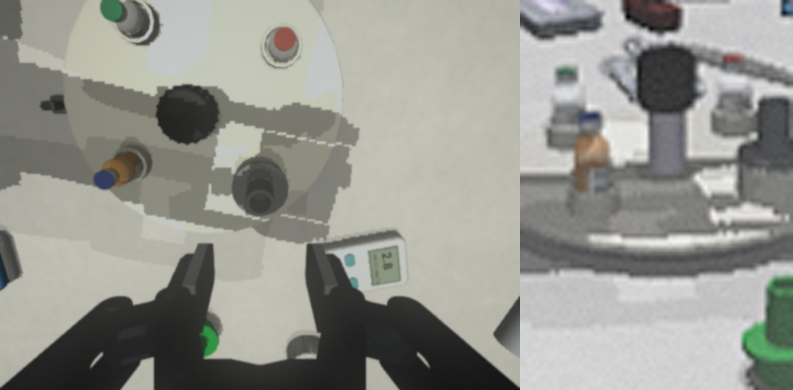

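The picture shows the sleeve in the cup, neck up, with its flange on the rim at crop (260,185). The knob is at (188,114) and the pointer at (53,104). Next I work out the axis, the front direction and the cup angle.

```bash
python3 - <<'E'
from h import *
from fit import circ,fit,T0
w=optics.get_image("wrist");T=np.array(w["pose"]);w5=cv2.imread("pics/w5.png");w0=cv2.imread("pics/w0.png")
print(fit(w5,T,[(.1,.018)],.607,.041,lambda c:c[:,0]>0)[0][0], "deck",fit(w5,T,[(.022,.12)],.607,.041,lambda c:c[:,1]<285)[0][0])
print("flange",fit(w5,T,[(.051,.024)],.655,-.021,lambda c:c[:,0]>0)[0][0])
for nm,img,TT,(x0,y0,x1,y1) in [("w0",w0,T0,(215,125,256,165)),("w5",w5,T,(35,105,85,150))]:
    g=cv2.cvtColor(img,cv2.COLOR_BGR2GRAY)[y0:y1,x0:x1]; m=(g<60).astype(np.uint8)
    n,l,st,ce=cv2.connectedComponentsWithStats(m)
    for i in range(1,n):
        if st[i,4]>15:
            c=ce[i]+[x0,y0];p=dict(intrinsics=w["intrinsics"],pose=TT)
            print(nm,st[i]+[x0,y0,0,0,0],c, [onz(p,c,z).round(4)[:2].tolist() for z in (.012,.034)],g.min())
E
```

```text
w0 cup [[1.2447, 0.647, -0.015], [1.2448, 0.648, -0.015], [1.2839, 0.647, -0.014]]
knob [[1.8908, 0.605, 0.043], [1.9358, 0.606, 0.042], [1.9479, 0.607, 0.041]]
deck [[1.3465, 0.608, 0.039], [1.3566, 0.607, 0.04], [1.367, 0.608, 0.04]]
w4 cup [[1.8946, 0.657, -0.031], [1.9384, 0.656, -0.031], [1.9442, 0.657, -0.029]]
knob [[3.3164, 0.618, 0.041], [3.3265, 0.608, 0.039], [3.3415, 0.608, 0.04]]
deck [[3.8891, 0.618, 0.055], [3.9247, 0.618, 0.051], [3.9523, 0.618, 0.05]]
flange [[0.6649, 0.6549, -0.0224], [0.8448, 0.6559, -0.0224], [1.3024, 0.6549, -0.0234]] [ 0.65493094 -0.02141194  0.16367628]
(np.float32(1.4643283), np.float64(0.61), np.float64(0.042)) deck (np.float32(2.8744187), np.float64(0.605), np.float64(0.043000000000000003))
flange (np.float32(1.1463051), np.float64(0.655), np.float64(-0.022000000000000002))
w0 [229 144  14  12 104] [234.99038462 149.41346154] [[0.4743, 0.0424], [0.4789, 0.0447]] 49
w5 [ 62 119  17  18 205] [ 70.84390244 127.68292683] [[0.4767, 0.0435], [0.4901, 0.0447]] 34
w5 [ 51 125  12  10 101] [ 56.6039604  129.72277228] [[0.4662, 0.0421], [0.4803, 0.0434]] 34
```

```bash
python3 -m crank '[7,2.1,-1.6,0,0, 7,2.1,-1.6,0,0, 7,2.1,-1.5,0,0, 7,0,0,0,0, 7,0,0,2.5,0, 7,0,0,3,0, 7,0,0,2.5,0, 7,0,0,1.6,0]' 25
python3 -m crank '[7,0,0,0.3,0, 7,0,0,0,0, 7,0,0,0,0, 0,0,0,0,0, 0,0,0,0,0, 0,0,0,0,0, 0,0,0,0,0, 0,0,0,0,0]' 25
```

```text
time_s: 11.48
position: [0.6074, 0.0414, 0.066]
tool_rot: [[0.0, 1.0, -0.004], [1.0, -0.0, 0.0], [0.0, -0.004, -1.0]]
ft_force: [-0.1, -0.2, -0.4]
grip_width: 0.0699
gripper_force: 0.0
time_s: 12.15
position: [0.6073, 0.0415, 0.0674]
tool_rot: [[-0.0, 1.0, -0.002], [1.0, 0.0, -0.0], [-0.0, -0.002, -1.0]]
ft_force: [-8.0, -0.8, 8.5]
grip_width: 0.035
gripper_force: 26.1
```

```bash
python3 -c "
from h import *
print(env.observe())"
```

```text
{'time_s': 12.15, 'q': array([-7.20718433e+00,  3.64934227e+01,  7.75460133e+01, -4.13737275e-02,
        6.60862808e+01, -7.21268384e+00]), 'qvel': array([ 0.07896459, -0.11234911,  0.09647785, -0.00351606, -0.17583976,
        0.01701897]), 'joint_efforts': array([ 1.44938976e-01, -4.93691146e+01, -2.06775874e+01,  4.28767093e-01,
       -1.98687918e+00,  4.52751224e-02]), 'position': array([0.60728044, 0.0414697 , 0.06741879]), 'tool_rot': array([[-3.89850705e-04,  9.99997371e-01, -2.25955562e-03],
       [ 9.99999852e-01,  3.88993850e-04, -3.79640804e-04],
       [-3.78760853e-04, -2.25970329e-03, -9.99997375e-01]]), 'ft_force': array([-7.99656921, -0.84863119,  8.49025614]), 'wrist_torque': array([-0.11005185,  1.3195821 ,  0.0469    ]), 'gripper_force': 26.14382618412492, 'grip_width': 0.03501761819348504}
```

```bash
python3 -m crank '[0,0,-0.1,0,0, 0,0,0,0,0.03, 0,0,0,0,0.06, 0,0,0,0,0.09, 0,0,0,0,0.09, 0,0,0,0,0.09, 0,0,0,0,0.05, 0,0,0,0,0]' 30
python3 -c "
from h import *
o=env.observe();R=np.array(o['tool_rot']);print(np.degrees(np.arctan2(R[1,1],R[0,1])),o['position'],o['ft_force'],o['wrist_torque'],o['q'][5])
w=optics.get_image('wrist');print([ (r['score'],np.array(r['at'])*[640,480]) for r in spotter.look_for(w,'sleeve')])"
```

```text
time_s: 12.82
position: [0.6074, 0.0415, 0.0674]
tool_rot: [[0.401, 0.916, 0.0], [0.916, -0.401, -0.0], [0.0, 0.0, -1.0]]
ft_force: [-2.9, -0.5, 5.6]
grip_width: 0.0349
gripper_force: 29.9
-23.66000407200707 [0.60738106 0.04146167 0.06744188] [-2.91589142 -0.52438478  5.59707255] [ 0.07329537  0.73148776 -0.01239684] 16.44003944527268
[(0.9, array([445.376, 449.088])), (0.35, array([318.272, 211.008]))]
```

```bash
python3 -m crank '[0,0,0,0,0.05, 0,0,0,0,0.1, 0,0,0,0,0.12, 0,0,0,0,0.12, 0,0,0,0,0.12, 0,0,0,0,0.12, 0,0,0,0,0.12, 0,0,0,0,0.12]' 30
python3 -m crank '[0,0,0,0,0.12, 0,0,0,0,0.12, 0,0,0,0,0.12, 0,0,0,0,0.12, 0,0,0,0,0.11, 0,0,0,0,0.09, 0,0,0,0,0.05, 0,0,0,0,0]' 30
python3 - <<'E'
from h import *
o=env.observe();R=np.array(o['tool_rot']);print(np.degrees(np.arctan2(R[1,1],R[0,1])),o['position'],o['ft_force'],o['q'][5])
s=optics.get_image('scene');d=optics.get_image('side');w=optics.get_image('wrist');save(s,"s9.png");save(d,"d9.png");save(w,"w9.png")
for p in(s,d,w): spots(p,['sleeve','spare_sleeve'],[.065,.03]);print()
for X in ([.528,.0425,.083],[.528,.0425,.051],[.475,.043,.034]): print([proj(p,X).round() for p in (s,d,w)])
E
```

```text
time_s: 13.58
position: [0.6076, 0.0413, 0.0675]
tool_rot: [[0.96, 0.281, 0.001], [0.281, -0.96, -0.0], [0.001, 0.001, -1.0]]
ft_force: [-0.7, -1.7, 5.4]
grip_width: 0.035
gripper_force: 29.9
time_s: 14.25
position: [0.6076, 0.0411, 0.0674]
tool_rot: [[0.904, -0.427, 0.001], [-0.427, -0.904, -0.001], [0.001, 0.0, -1.0]]
ft_force: [-3.3, -2.6, 5.0]
grip_width: 0.0348
gripper_force: 30.0
-115.29479782732157 [0.60758588 0.04109743 0.0674265 ] [-3.2804402  -2.55272397  5.01370974] 108.06342265096998
sleeve 0.92 [382. 278.] [ 0.525 -0.245  0.065]
sleeve 0.89 [449. 318.] [ 0.496 -0.393  0.065]
sleeve 0.67 [277. 236.] [0.516 0.023 0.065]
spare_sleeve 0.89 [400. 341.] [ 0.435 -0.342  0.03 ]
spare_sleeve 0.51 [168. 249.] [0.364 0.217 0.03 ]
spare_sleeve 0.36 [303. 240.] [0.587 0.012 0.03 ]

sleeve 0.92 [358. 271.] [ 0.555 -0.282  0.065]
sleeve 0.75 [375. 320.] [ 0.517 -0.44   0.065]
sleeve 0.5 [300. 218.] [0.531 0.019 0.065]
spare_sleeve 0.7 [306. 315.] [ 0.437 -0.336  0.03 ]
spare_sleeve 0.66 [328. 229.] [0.598 0.007 0.03 ]

sleeve 0.72 [445. 450.] [0.517 0.018 0.065]

[array([274., 225.]), array([295., 208.]), array([395., 485.])]
[array([275., 237.]), array([296., 220.]), array([384., 427.])]
[array([258., 253.]), array([275., 230.]), array([413., 471.])]
```

```bash
python3 -m crank '[0,0,0,0,0.03, 0,0,0,0,0.05, 0,0,0,0,0.06, 0,0,0,0,0.05, 0,0,0,0,0.02, 0,0,0,0,0, 0,0,0,0,0, 0,0,0,0,0]' 30
python3 - <<'E'
from h import *
o=env.observe();R=np.array(o['tool_rot']);print(np.degrees(np.arctan2(R[1,1],R[0,1])),o['position'],o['ft_force'],o['q'][5],o['gripper_force'])
s=optics.get_image('scene');d=optics.get_image('side');w=optics.get_image('wrist')
for p in(s,d,w): spots(p,['sleeve'],[.05]);print()
# neck/flange columns: dark grey near expected place
for nm,p in (("s",s),("d",d)):
    for a in np.radians([172,176,180,184,188]):
        q=np.array([.608,.042,0])+.08*np.array([np.cos(a),np.sin(a),0]); print(nm,round(np.degrees(a)),proj(p,q+[0,0,.05]).round(1),proj(p,q+[0,0,.075]).round(1))
    c=proj(p,[.528,.042,.07]).round().astype(int)
    g=cv2.cvtColor(p["color"],cv2.COLOR_RGB2GRAY)
    for z in (.06,.07,.08):
        r=int(round(proj(p,[.528,.042,z])[1])); print(nm,"row",r,"col0",c[0]-14,g[r,c[0]-14:c[0]+15])
    X=proj(p,[.475,.043,.03]).round().astype(int);print("pointer row",X,X[0]-8,g[X[1],X[0]-8:X[0]+9])
E
```

```text
time_s: 15.37
position: [0.6076, 0.041, 0.0675]
tool_rot: [[0.797, -0.604, 0.001], [-0.604, -0.797, -0.001], [0.001, 0.0, -1.0]]
ft_force: [-4.2, -2.9, 7.1]
grip_width: 0.0348
gripper_force: 30.0
-127.14233566098031 [0.6075633  0.04101399 0.06746122] [-4.16875695 -2.92919665  7.12925626] 119.91102550248546 30.017362832586514
sleeve 0.97 [381. 277.] [ 0.548 -0.23   0.05 ]
sleeve 0.79 [448. 318.] [ 0.514 -0.385  0.05 ]
sleeve 0.59 [273. 236.] [0.533 0.053 0.05 ]
sleeve 0.21 [425. 262.] [ 0.65  -0.269  0.05 ]

sleeve 0.69 [297. 218.] [0.534 0.057 0.05 ]
sleeve 0.67 [376. 321.] [ 0.528 -0.421  0.05 ]
sleeve 0.61 [359. 271.] [ 0.567 -0.257  0.05 ]
sleeve 0.33 [451. 296.] [ 0.681 -0.397  0.05 ]

sleeve 0.82 [448. 452.] [0.496 0.042 0.05 ]

s 172 [271.6 236.3] [270.9 226.4]
s 176 [273.1 237.2] [272.5 227.3]
s 180 [274.8 237.9] [274.2 228. ]
s 184 [276.6 238.7] [276.  228.7]
s 188 [278.6 239.3] [278.  229.4]
s row 234 col0 260 [233 233 236 236 234 239 221 159 136  69  40  55  59  57  58  58  54  50
  47  61  95  87 159 202 212 204 174 171  76]
s row 230 col0 260 [211 209 209 211 213 210 212 
[... 303 characters left out ...]
130 127 124 124 128]
d 172 [295.1 219.1] [294.7 209.7]
d 176 [295.5 219.9] [295.  210.4]
d 180 [296.  220.7] [295.6 211.2]
d 184 [296.7 221.5] [296.3 211.9]
d 188 [297.6 222.2] [297.2 212.6]
d row 217 col0 282 [176 172 173 175 174 176 175 180 186 171  76  65  75  79  78  76  75  63
  95 175 216 206 201 199 198 198 197 197 200]
d row 213 col0 282 [201 206 201 208 204 204 200 208 212 195  47  72  74  79  78  81  73  57
 120 222 211 203 203 206 201 202 204 199 200]
d row 209 col0 282 [203 202 203 203 199 199 199 199 207 192  82  57  61  59  74  68  69  73
 135 211 203 201 201 199 203 203 206 203 204]
pointer row [275 231] 267 [177 177 186 183 184 188 186 184 156 135 193 192 179 139 123 127 125]
```

```bash
python3 -m crank '[0,0,0,0,0, 0,0,0,0,0, 0,0,0,0,0, 0,0,0,0,0, 0,0,0,0,0, 0,0,0,0,0, 0,0,0,0,0, 0,0,0,0,0]' 30
python3 -c "
from rig import env
print(env.close_job())"
```

```text
time_s: 16.33
position: [0.6076, 0.041, 0.0674]
tool_rot: [[0.797, -0.604, 0.001], [-0.604, -0.797, -0.001], [0.001, -0.0, -1.0]]
ft_force: [-3.3, -2.8, 6.3]
grip_width: 0.0354
gripper_force: 30.0
the job is handed in; nothing more can be done
None
```

I handed the job in at 16.3 s, without a verdict shown: the upright sleeve is seated neck up in the cup, which by my camera estimate is within about 2° of the pointer (5.7° allowed), and the gripper is still closed on the knob at 30 N.

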